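# Sort refillable pattern weights, full or empty, by lifting

### The arm

A 6-joint arm with a two-finger parallel gripper is mounted at the origin on a cart in front of the work surface, level with it; the furniture and walls round the work are solid. World frame = base frame: x ahead of the robot, y to its left, z up, the work surface at z = 0. Lengths are in m, angles in degrees, forces in N, time in s.
With the tool pointing down it reaches from about 0.35 to 0.875 m from the base axis. Payload 4.2 kg.
Tool frame: the origin (TCP) lies at the very end of the fingers, on their centre line; the grasp point (between the pads) lies 19 mm behind it; z points along the fingers, y is the line along which they close (so a half turn about z gives the same grasp; the last joint's range is limited). The gripper opens to 87 mm and grips with 3 to 60 N. Pads are 19 mm wide; open, the fingers measure 117 mm over their backs; the gripper's body (75 mm by 190 mm) begins 51 mm behind the grasp point.
Start: joints at [79.905, 22.042, 0.453, 0, -68.411, -14.817], TCP at [0.263, 0.567, 0.223] pointing down, gripper open.
Joint ranges: [-179.83, 179.83], [-69.29, 118.12], [-61.27, 80.66], [-181.25, 117.63], [-171.15, -9.14], [-177.46, 177.46]. Speed limits (degrees/s): [159.86, 159.86, 180, 180, 180, 180].

### API

Orientations are given as a 3x3 rotation matrix whose columns are the frame's x, y, z axes.
In Python, from station import monitor, get_image, bot gives the robot as it stands.
- The arm moves only by the shell command python3 -m handwheel 'ROWS' [OPENING] [FORCE]. ROWS is a JSON object whose one key "moves" holds a list of rows, each a list of 2 entries, a list of its own where there are three numbers: the shift along the tool's x, y, z in mm, then the turn about the tool's z in degrees. A call has 1 to 5 rows; each row shifts and turns the commanded pose from where the row before left it, along the tool's axes as they then stand; what a row does not reach is not made up. A row lasts 1/10 s, in which the tool goes at most 50 mm and 8.59 degrees, less where a joint would pass 70% of its speed; a pose out of reach is approached as far as the arm can. A call with a gripper value outside its range is refused whole. OPENING is the opening, from 0 (shut) to 1 (fully open), set as the call begins (- or left out, the last holds). The fingers move at their own pace and stop on an object; FORCE is the grip in N (left out, the last holds). Time passes only in rows, so rows that do not move let the fingers close. It gives the time, the measured TCP pose, the force, the opening and the grip force at its end, in the units of the state.
- monitor.get_state(): the state, without advancing time (a new reading comes with each control period).
- get_image(name): name is "scene" or "side" or "wrist"; returns a dict with "image" (400x640x3 uint8, red, green, blue), "fx", "fy", "cx", "cy" (pixels), "distortion" ([k1, k2, p1, p2, k3] as OpenCV has them; the pictures are not rectified), "origin" and "rotation" of the camera in the world. Camera axes: x right, y down, z forward; pixel columns grow to the right and rows downward; lengths in m; the calibration is good to about 2 mm. A picture is of the moment at which its call begins. There is no depth.
- bot.sign_off(): hands the job in; it is judged then, once.
The state is a dict: "t": time; "qpos": joint angles; "qd": joint speeds; "joint_efforts": joint torques, N m; "ee_pos": TCP position; "ee_rot": TCP orientation; "wrist_force": force on the tool from outside, world axes, zero at the start; "ft_torque": the same for the moment, N m; "width": finger opening in m; "gripper_force": force on a finger pad.
Only numpy, scipy, OpenCV 4.12 (cv2) and the standard library are available. Lean on these libraries where they do the work, as an engineer would, in place of code of your own. Each camera call takes 0.05 s, during which the arm holds its last target. There are 200 camera calls.

### The job

Two look-alike pattern weights sit in the two lanes of the plywood sorting board; each may be full of shot (heavy) or empty (light), which only shows when you lift it, and both may be alike. Take the near weight first and then the far one: lift it just clear of its lane floor to feel its load, without taking it out from between the lane walls, set it down, and slide it along its own lane past the sprung catch until it is home against the end stop: the left end if full, the right end if empty. Be gentle (no knocks or hard shoves against the board, keep pushes well under 25 N), let go of both at the end, and leave the things lying round the board alone.

Things in the scene. Friction and masses are not known exactly. Their poses are not given: they have to be found in the camera images.
- board: Fixed plywood sorting board, 168 (x) x 220 (y) x 43 mm, on the table, yaw within 0.25 rad. Origin: centre of its underside. y runs along the lanes, +y to the robot's left (end for full weights, a brass disc on each end stop), -y right (end for empty ones, a brass ring); x points away from the robot. Outer walls and end stops are 28 mm high, the middle rail (48 mm wide) 43 mm, over the table.
- catch (a point): Tip of one of the four like sprung catches (far lane, left end): steel rollers of 12 mm radius standing 3 mm out of the outer walls into the lanes, 45.5 mm either side of the lane's middle, 4 to 18 mm above its floor. Each gives way sideways (1 to 2 N) when a weight is pushed past along the lane, which takes up to about 4 N, and springs out behind the weight once it is home.
- near_lane: Smooth lane nearer the robot (board x = -45 mm): floor 42 mm wide, 190 mm long, between side walls 20 mm high and rigid end stops. Origin: centre of the floor's top, 8 mm above the table; axes as the board's. A weight is home against an end stop when its origin lies at lane y = +75 mm (left) or -75 mm (right).
- far_lane: The same lane farther from the robot (board x = +45 mm).
- near_weight: Closed square aluminium weight in the near lane, 40 x 40 x 34 mm, with a black grip bar on top: 16 mm thick along the lane (y), 30 mm across (x), 34 to 56 mm above the underside. Origin: centre of the underside, axes as the lane's. Starts within 14 mm of the lane's middle, 1 mm of play to each side wall. Full: 0.46 to 0.54 kg, empty: 0.14 kg; the hidden filling has about 2 mm of play.
- far_weight: The same kind of weight in the far lane; it may be full or empty whatever the near one is.
- green_spool: Bystander: green thread spool on wooden ends, 33 mm wide, 36 mm high, standing off the left end of the board. Origin at its underside.
- thimble: Bystander: thimble, 18 mm wide, 22 mm high, standing off the left end of the board. Origin at its underside.
- tape: Bystander: rolled measuring tape, 49 x 52 x 15 mm, lying off the right end of the board. Origin at its underside.

How it is judged (in metres and radians):
On the way, in this order (a step that is already met when the one before it is completed fails the run):
1. the near weight is lifted just clear of its lane floor (2.5 mm or more, for 0.2 s) (z of near_weight in the frame of near_lane above 0.0025 m), for 0.2 s.
2. the near weight is down and home at one end of its lane (((y of near_weight in the frame of near_lane above 0.0725 m and z of near_weight in the frame of near_lane below 0.002 m) or (y of near_weight in the frame of near_lane below -0.0725 m and z of near_weight in the frame of near_lane below 0.002 m))), for 0.2 s.
3. the far weight is lifted just clear of its lane floor (2.5 mm or more, for 0.2 s) (z of far_weight in the frame of far_lane above 0.0025 m), for 0.2 s.
4. the far weight is down and home at one end of its lane (((y of far_weight in the frame of far_lane above 0.0725 m and z of far_weight in the frame of far_lane below 0.002 m) or (y of far_weight in the frame of far_lane below -0.0725 m and z of far_weight in the frame of far_lane below 0.002 m))), for 0.2 s.
At the end, for the whole second after the job is handed in: Each weight lies on its own lane's floor, at rest, within 2.5 mm of the end stop: at the left end if it is full (it bears on the floor with more than 3 N), at the right end if it is empty (less than 3 N) (((y of near_weight in the frame of near_lane above 0.0725 m and z of near_weight in the frame of near_lane below 0.002 m and contact force between near_weight and near_lane above 3 N) or (y of near_weight in the frame of near_lane below -0.0725 m and z of near_weight in the frame of near_lane below 0.002 m and contact force between near_weight and near_lane between 0.5 and 3 N)) and linear speed of each of near_weight, far_weight below 0.02 m/s and ((y of far_weight in the frame of far_lane above 0.0725 m and z of far_weight in the frame of far_lane below 0.002 m and contact force between far_weight and far_lane above 3 N) or (y of far_weight in the frame of far_lane below -0.0725 m and z of far_weight in the frame of far_lane below 0.002 m and contact force between far_weight and far_lane between 0.5 and 3 N))); the robot touches nothing.
It fails at once if a weight is raised more than 18 mm, out from between its lane walls (z of near_weight in the frame of near_lane above 0.018 m or z of far_weight in the frame of far_lane above 0.018 m).
It fails at once if a weight is pressed or knocked against the board with more than 30 N (contact force between any of near_weight, far_weight and board above 30 N).
It fails at once if the robot presses on the board with more than 15 N (contact force between the arm and board above 15 N).
It fails at once if the spool, the thimble or the rolled tape is moved more than 15 mm (distance of any of green_spool, thimble, tape from where it was at the start of the episode above 0.015 m).
It also fails if it takes over 61 s, if anything falls off the work surface, if the arm or the gripper's body presses on something with over 40 N, if the wrist force passes 120 N, or if a joint passes its speed limit or range.

## Working session

There is one attempt and no reset: what is moved stays moved. The work goes in short steps, Python scripts to look and compute and a shell command to move; the robot and the scene stay as the last step left them, time stands still between calls to the robot, and variables do not carry over. Pictures are saved under pics/ and viewed, at most 12 in all, crops included, and the job is handed in when it is done.

```bash
ls; mkdir -p pics
python3 - <<'E'
from station import monitor, get_image
import cv2, json, numpy as np
s=monitor.get_state(); print({k:np.round(v,3).tolist() for k,v in s.items()})
for n in ["scene","side","wrist"]:
    d=get_image(n); cv2.imwrite(f"pics/{n}0.png",d["image"][:,:,::-1]); print(n,d["fx"],d["cx"],d["cy"],d["distortion"],np.round(d["origin"],3),np.round(d["rotation"],3).tolist())
    import pickle; pickle.dump(d,open(f"pics/{n}0.pkl","wb"))
E
```

```text
pics
{'t': 0.0, 'qpos': [79.904, 22.091, 0.38, -0.029, -68.412, -14.817], 'qd': [0.004, 0.02, -0.053, 0.08, 0.028, -0.089], 'joint_efforts': [0.0, -39.067, 18.741, 4.22, 0.011, -0.0], 'ee_pos': [0.263, 0.566, 0.221], 'ee_rot': [[0.907, -0.421, -0.001], [-0.421, -0.907, -0.002], [0.0, 0.002, -1.0]], 'wrist_force': [0.227, -0.099, 0.642], 'ft_torque': [0.002, -0.03, 0.032], 'gripper_force': 0.0, 'width': 0.087}
scene 376.2393220630996 319.9715715654773 198.04034507613696 [0.03158355 0.         0.         0.         0.        ] [ 0.207 -0.506  0.584] [[0.782, -0.388, 0.488], [-0.623, -0.48, 0.617], [-0.006, -0.787, -0.617]]
side 498.37054312695676 313.08085070850353 195.05557437159902 [-0.16133981  0.          0.          0.          0.        ] [0.429 0.76  0.496] [[-0.967, -0.152, 0.206], [-0.255, 0.494, -0.831], [0.024, -0.856, -0.516]]
wrist 327.86722523778064 316.4188885831081 199.25490406574082 [0.01823052 0.         0.         0.         0.        ] [0.33  0.536 0.384] [[-0.422, -0.873, -0.244], [-0.907, 0.407, 0.112], [0.001, 0.269, -0.963]]
```

View pics/scene0.png

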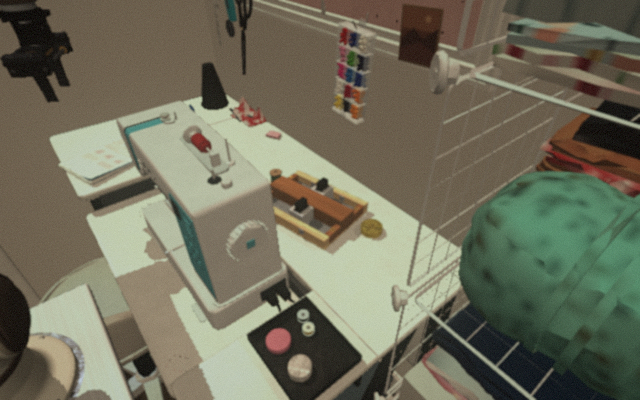

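View pics/side0.png

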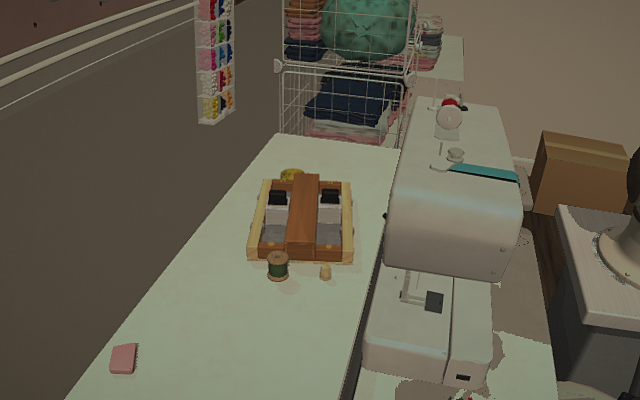

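The scene view shows the board at about (270-370, 170-245), with the sewing machine between it and the robot. In the side view the board is at about (248-354, 175-263), with the grip bars near (277,197) and (329,197). The spool is at (278,265), the thimble at (326,272) and the tape at (292,175). I'll enlarge both.

Run:
```python
import cv2
a=cv2.imread("pics/side0.png")[160:290,235:365]; b=cv2.imread("pics/scene0.png")[160:260,260:393]
cv2.imwrite("pics/c1.png",cv2.resize(a,None,fx=4.5,fy=4.5,interpolation=cv2.INTER_CUBIC))
cv2.imwrite("pics/c2.png",cv2.resize(b,None,fx=6,fy=6,interpolation=cv2.INTER_CUBIC))
```

```text
(no output)
```

View pics/c1.png

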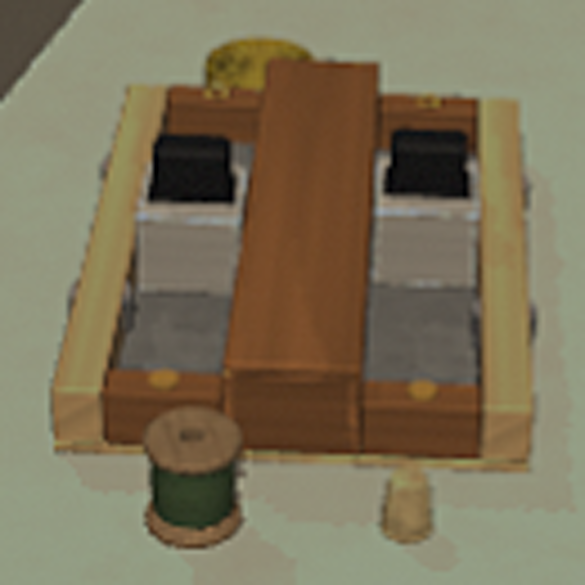

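View pics/c2.png

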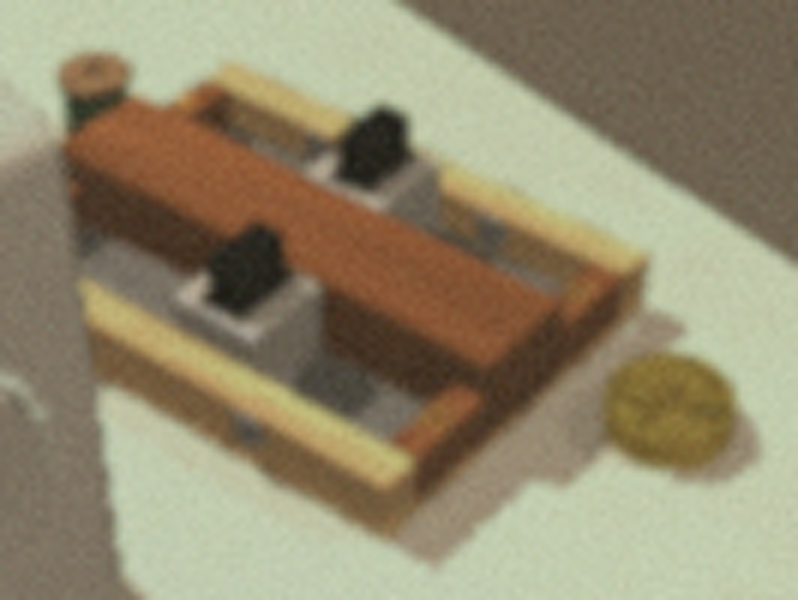

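The two crops show:
- **Side view:** outer wall corners, rail corners and the front faces of the weights. The front bottom edges are at crop (372-478, 289) for the near weight and (137-235, 291) for the far one. The thimble is at (407,510) and the spool at (193,480).
- **Scene view:** the right end's corners, the near wall top at (412,465), the rail at (487,365)/(560,300), and the tape at (672,410).

I'll fit the board pose from both views, leaving the heights free.

```bash
cat > h.py <<'E'
import cv2, numpy as np, pickle
from scipy.optimize import least_squares
def proj(d,P):
    R=np.array(d["rotation"]).T; K=np.array([[d["fx"],0,d["cx"]],[0,d["fy"],d["cy"]],[0,0,1]])
    p,_=cv2.projectPoints(np.array(P,float).reshape(-1,1,3),cv2.Rodrigues(R)[0],-R@np.array(d["origin"]),K,np.array(d["distortion"])); return p[:,0]
def B2W(b,P):
    c,s=np.cos(b[2]),np.sin(b[2]); P=np.array(P,float)
    return np.c_[b[0]+c*P[:,0]-s*P[:,1], b[1]+s*P[:,0]+c*P[:,1], P[:,2]]
def ray(d,uv):
    K=np.array([[d["fx"],0,d["cx"]],[0,d["fy"],d["cy"]],[0,0,1]])
    q=cv2.undistortPoints(np.array(uv,float).reshape(-1,1,2),K,np.array(d["distortion"]))[0,0]
    r=np.array(d["rotation"])@[q[0],q[1],1]; return np.array(d["origin"]),r
def on_z(d,uv,z):
    o,r=ray(d,uv); return o+r*(z-o[2])/r[2]
E
cat > fit.py <<'E'
from h import *
S=pickle.load(open("pics/side0.pkl","rb")); C=pickle.load(open("pics/scene0.pkl","rb"))
fs=lambda u:((np.array(u)+.5)/4.5-.5)+[235,160]
fc=lambda u:((np.array(u)+.5)/6-.5)+[260,160]
# x,y,kind(0 rail top,1 wall top,2 bottom)
side=[(84,110,2,55,452),(-84,110,2,530,468),(84,110,1,57,393),(-84,110,1,530,402),(84,-110,1,130,85),(-84,-110,1,518,100),(24,110,0,228,368),(-24,110,0,362,378),(24,-110,0,270,62),(-24,-110,0,380,65)]
scene=[(-84,-110,1,412,465),(84,-110,1,648,262),(-24,-110,0,487,365),(24,-110,0,560,300),(-24,110,0,68,148),(24,110,0,133,100),(84,110,1,225,65)]
def res(p):
    h=[p[3],p[4],p[5]]; r=[]
    for d,L,f in((S,side,fs),(C,scene,fc)):
        P=B2W(p,[(a/1e3,b/1e3,h[k]) for a,b,k,_,_ in L]); r.append(proj(d,P)-f([l[3:] for l in L]))
    return np.concatenate(r).ravel()
r=least_squares(res,[.6,0.1,0,.043,.028,0],loss="soft_l1"); b=r.x; print(b, np.round(res(b).reshape(-1,2),1).tolist())
# weights: front (y+) bottom edge and bar base via lane model
for n,x,L in(("near",-45,[(-20,20,8,478,290),(20,20,8,372,288),(15,8,42,385,200),(-15,8,42,470,200),(15,-8,64,390,130),(-15,-8,64,467,130)]),("far",45,[(20,20,8,137,290),(-20,20,8,235,293),(15,8,42,148,200),(-15,8,42,235,202),(15,-8,64,157,136),(-15,-8,64,228,138)])):
    g=lambda q:(proj(S,B2W(b,[((x+q[1]+l[0])/1e3,(q[0]+l[1])/1e3,l[2]/1e3) for l in L]))-fs([l[3:] for l in L])).ravel()
    q=least_squares(g,[0,0],loss="soft_l1"); print(n,q.x,np.round(g(q.x),1)); print(B2W(b,[((x)/1e3,q.x[0]/1e3,.064)]))
for n,d,uv,z in(("spool",S,fs([193,430]),.036),("thimble",S,fs([407,475]),.022),("tape",C,fc([672,400]),.012)): print(n,on_z(d,uv,z))
np.save("b.npy",b)
E
python3 fit.py
```

```text
[6.20318927e-01 5.81047107e-02 2.25499351e-01 3.92822542e-02
 2.56869619e-02 3.11127022e-04] [[0.0, -0.4], [0.5, 0.4], [-1.2, -0.0], [1.6, 2.3], [-0.8, -0.3], [0.0, -0.4], [-0.9, 0.1], [0.5, -0.9], [-0.8, -0.3], [-0.2, -0.0], [-4.3, 4.3], [0.0, -1.3], [0.2, 1.1], [0.6, 0.8], [-2.5, 0.4], [0.1, -0.4], [0.6, -0.5]]
near [-7.44615427  0.08078761] [-0.6  0.6 -0.1  0.2  0.7 -0.4 -0.7  0.2  0.2 -0.6  0.5  0. ]
[[0.57812312 0.04078538 0.064     ]]
far [0.97706918 0.4095053 ] [-0.3  0.4  1.   0.7  0.4  0.1 -1.4  0.4 -0.8 -1.5  0.8 -1.3]
[[0.66396118 0.06911873 0.064     ]]
spool [0.61994443 0.20210737 0.036     ]
thimble [0.54990269 0.18781057 0.022     ]
tape [ 0.68524663 -0.08697788  0.012     ]
```

View pics/wrist0.png

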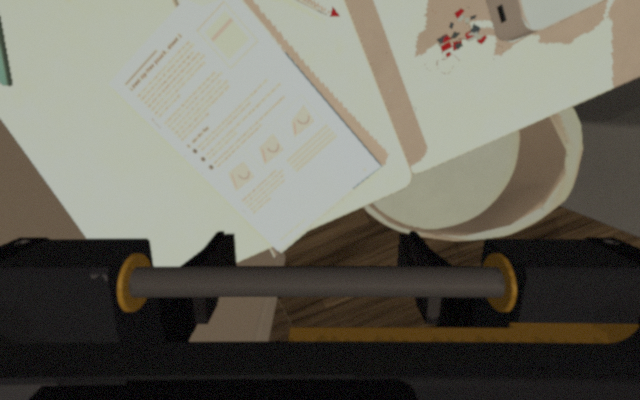

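The wrist view shows only table, paper and bin left of the work, and no board. The fit gives the board at about (0.620, 0.058) with yaw 0.225 and heights close to nominal. Next I'll triangulate the sewing machine as an obstacle.

Run:
```python
from h import *
S=pickle.load(open("pics/side0.pkl","rb")); C=pickle.load(open("pics/scene0.pkl","rb"))
def tri(a,b):
    o1,r1=ray(C,a);o2,r2=ray(S,b)
    A=np.c_[r1,-r2]; t=np.linalg.lstsq(A,o2-o1,rcond=None)[0]; p,q=o1+t[0]*r1,o2+t[1]*r2
    return np.round((p+q)/2,3),np.round(np.linalg.norm(p-q),3)
print("far right top",tri((270,183),(408,103)))
print("far left top",tri((183,102),(392,258)))
print("near left top",tri((120,120),(520,180)))
print("red thing",tri((200,140),(450,103)))
print("spindle",tri((213,180),(455,153)))
b=np.load("b.npy")
for h in(.2,.25,.3,.35): print(h,on_z(S,(388,215),h),on_z(C,(270,183),h),on_z(C,(185,102),h))
```

```text
far right top (array([ 0.468, -0.041,  0.206]), np.float64(0.004))
far left top (array([0.463, 0.368, 0.203]), np.float64(0.038))
near left top (array([0.324, 0.266, 0.249]), np.float64(0.002))
red thing (array([0.405, 0.08 , 0.258]), np.float64(0.001))
spindle (array([0.395, 0.064, 0.179]), np.float64(0.021))
0.2 [0.45894264 0.29940236 0.2       ] [ 0.46934592 -0.03407795  0.2       ] [0.49118308 0.38174162 0.2       ]
0.25 [0.45397287 0.37708613 0.25      ] [ 0.43520591 -0.09553908  0.25      ] [0.45419787 0.26610276 0.25      ]
0.3 [0.44900311 0.4547699  0.3       ] [ 0.40106589 -0.15700022  0.3       ] [0.41721266 0.1504639  0.3       ]
0.35 [0.44403334 0.53245367 0.35      ] [ 0.36692587 -0.21846135  0.35      ] [0.38022744 0.03482504 0.35      ]
```

```bash
python3 -m handwheel '{"moves":[[[0,0,-22],-7.56],[[0,0,-22],-7.56],[[0,0,-22],-7.56],[[0,0,-22],-7.56],[[0,0,-22],-7.56]]}'
python3 -m handwheel '{"moves":[[[34,28,0],0],[[34,28,0],0],[[34,28,0],0],[[34,28,0],0],[[34,28,0],0]]}'
python3 -m handwheel '{"moves":[[[34,28,0],0],[[0,0,0],0]]}'
```

```text
t: 0.65
ee_pos: [0.2631, 0.5666, 0.333]
ee_rot: [[0.974, 0.228, -0.0], [0.228, -0.974, -0.001], [-0.001, 0.001, -1.0]]
wrist_force: [0.3, 0.1, -0.2]
width: 0.0871
gripper_force: 0.0
t: 1.15
ee_pos: [0.4614, 0.4673, 0.3322]
ee_rot: [[0.975, 0.223, -0.001], [0.223, -0.975, -0.0], [-0.001, 0.0, -1.0]]
wrist_force: [-0.2, 0.2, -0.3]
width: 0.0867
gripper_force: 0.0
t: 1.35
ee_pos: [0.5034, 0.4456, 0.331]
ee_rot: [[0.976, 0.217, -0.001], [0.217, -0.976, -0.002], [-0.001, 0.002, -1.0]]
wrist_force: [0.5, 0.2, -2.1]
width: 0.0871
gripper_force: 0.0
```

```bash
python3 -m handwheel '{"moves":[[[1,40,0],0],[[1,40,0],0],[[1,40,0],0],[[1,40,0],0],[[1,40,0],0]]}'|grep ee_
python3 -m handwheel '{"moves":[[[1,40,0],0],[[1,40,0],0],[[1,40,0],0],[[1,40,0],0],[[1,40,0],0]]}'|grep ee_
python3 -m handwheel '{"moves":[[[0,0,0],0],[[0,0,0],0]]}'
cat > look.py <<'E'
import sys; from h import *; from station import get_image
n,tag=sys.argv[1:3]; d=get_image(n); pickle.dump(d,open(f"pics/{tag}.pkl","wb")); cv2.imwrite(f"pics/{tag}.png",d["image"][:,:,::-1])
E
python3 look.py wrist w1
```

```text
ee_pos: [0.5486, 0.2536, 0.3324]
ee_rot: [[0.975, 0.224, -0.001], [0.224, -0.975, -0.0], [-0.001, -0.0, -1.0]]
ee_pos: [0.5983, 0.0599, 0.3324]
ee_rot: [[0.975, 0.224, -0.0], [0.224, -0.975, 0.0], [-0.0, -0.0, -1.0]]
t: 2.55
ee_pos: [0.5983, 0.0606, 0.3322]
ee_rot: [[0.975, 0.222, -0.001], [0.222, -0.975, 0.0], [-0.001, -0.0, -1.0]]
wrist_force: [-0.1, 0.3, -0.3]
width: 0.087
gripper_force: 0.0
```

View pics/w1.png

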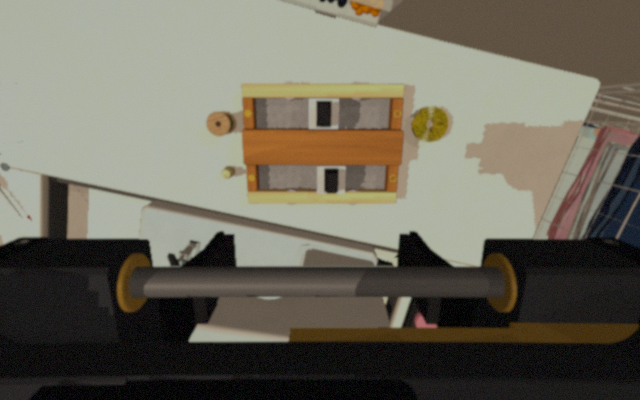

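The wrist view shows the whole board straight on: corners at (242,84), (405,84), (249,203) and (397,203), near bar at (331,180), far bar at (323,113), spool at (219,124), thimble at (228,172) and tape at (430,124). I'll add these to a refined three-view fit.

```bash
cat > fit2.py <<'E'
exec(open("fit.py").read().split("r=least")[0])
W=pickle.load(open("pics/w1.pkl","rb")); im=W["image"]
g=im.max(2).astype(int); m=(g<45).astype(np.uint8)
bars={}
for n,(x0,y0,x1,y1) in dict(near=(318,166,345,194),far=(309,100,337,127)).items():
    k=m[y0:y1,x0:x1]; c=cv2.connectedComponentsWithStats(k); i=1+np.argmax(c[2][1:,4]); print(n,c[2][i],c[3][i]+[x0,y0]); bars[n]=(c[3][i]+[x0,y0])
wr=[(84,110,1,242,84),(84,-110,1,405,84),(-84,110,1,249,203),(-84,-110,1,397,203),(24,110,0,243,129),(24,-110,0,402,130),(-24,110,0,243,164),(-24,-110,0,402,165)]
def res2(p):
    P=B2W(p,[(a/1e3,b/1e3,p[3+k]) for a,b,k,_,_ in wr]); return np.r_[res(p),1.5*(proj(W,P)-[l[3:] for l in wr]).ravel()]
b=least_squares(res2,[.62,.058,.225,.043,.028,0],loss="soft_l1").x; print(np.round(b,4),np.round(res2(b)[-16:].reshape(-1,2),1).tolist())
np.save("b.npy",b)
for n,x in(("near",-.045),("far",.045)):
    # outward bar faces: use visible blob centre at mid bar height ~.06, triangulated vs side
    for z in(.053,.058,.064):
        p=on_z(W,bars[n],z); d=p[:2]-b[:2]; c,s=np.cos(b[2]),np.sin(b[2]); print(n,z,np.round(p,4),"board",np.round([c*d[0]+s*d[1],-s*d[0]+c*d[1]],4))
E
python3 fit2.py
```

```text
near [  8   4  11  22 236] [331.01271186 180.24576271]
far [  9   2  12  24 273] [323.47252747 113.21978022]
[ 0.6208  0.0564  0.2218  0.0384  0.0248 -0.0011] [[-0.3, -0.6], [-0.4, -0.4], [-0.4, 0.0], [-1.1, 0.3], [-0.9, 1.0], [3.0, -0.2], [2.2, 1.0], [-0.9, -0.3]]
near 0.053 [0.5813 0.0362 0.053 ] board [-0.043 -0.011]
near 0.058 [0.5823 0.0367 0.058 ] board [-0.0419 -0.0108]
near 0.064 [0.5835 0.0372 0.064 ] board [-0.0406 -0.0105]
far 0.053 [0.6657 0.0666 0.053 ] board [0.0461 0.    ]
far 0.058 [0.6658 0.0667 0.058 ] board [0.0462 0.0001]
far 0.064 [0.6659 0.0668 0.064 ] board [0.0463 0.0002]
```

```bash
python3 -m handwheel '{"moves":[[[-4,4,42],0],[[-4,4,42],0],[[-5,4,42],0],[[-5,4,42],0],[[-4,3,42],0]]}'|grep ee_
python3 -m handwheel '{"moves":[[[0,0,0],0],[[0,0,0],0],[[0,0,0],0]]}'
python3 look.py wrist w2
```

```text
ee_pos: [0.5807, 0.039, 0.1214]
ee_rot: [[0.974, 0.225, 0.001], [0.225, -0.974, 0.0], [0.001, -0.0, -1.0]]
t: 3.4
ee_pos: [0.5835, 0.0388, 0.1254]
ee_rot: [[0.974, 0.225, 0.005], [0.225, -0.974, 0.001], [0.006, 0.0, -1.0]]
wrist_force: [0.1, -0.6, 0.2]
width: 0.0871
gripper_force: 0.0
```

View pics/w2.png

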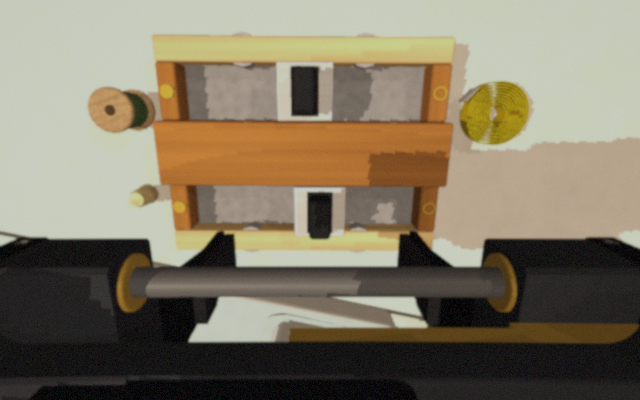

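The close view shows the near bar at (319,215) between the fingers (finger line around x=317) and the far bar at (305,90). The measured pose is about 4 mm off the commanded one and slightly tilted, so I'll check for contact elsewhere before going lower.

```bash
python3 - <<'E'
from station import monitor; import numpy as np
s=monitor.get_state(); print({k:np.round(v,4).tolist() for k,v in s.items()})
E
python3 -m handwheel '{"moves":[[[0,0,0],0],[[0,0,0],0]]}'
python3 -m handwheel '{"moves":[[[0,0,-20],0],[[0,0,0],0],[[0,0,0],0],[[0,0,0],0]]}'
python3 - <<'E'
from station import monitor; import numpy as np
s=monitor.get_state(); print({k:np.round(v,4).tolist() for k,v in s.items()})
E
```

```text
{'t': 3.45, 'qpos': [19.6712, 22.9304, -13.2517, 0.0468, -53.49, 83.2695], 'qd': [-0.2927, -0.1098, -0.5886, -0.4079, 0.2278, 0.0255], 'joint_efforts': [0.0403, -36.7116, 16.0682, 3.5364, 0.0753, -0.0012], 'ee_pos': [0.5834, 0.0386, 0.1255], 'ee_rot': [[0.9745, 0.2244, 0.0056], [0.2244, -0.9745, 0.0013], [0.0058, -0.0, -1.0]], 'wrist_force': [-0.4646, -0.1917, 0.6147], 'ft_torque': [-0.0412, -0.0274, -0.0037], 'gripper_force': 0.0, 'width': 0.0871}
t: 3.65
ee_pos: [0.5821, 0.0378, 0.124]
ee_rot: [[0.975, 0.223, 0.003], [0.223, -0.975, 0.001], [0.003, -0.0, -1.0]]
wrist_force: [0.5, 0.1, 0.5]
width: 0.0872
gripper_force: 0.0
t: 4.05
ee_pos: [0.5809, 0.0373, 0.142]
ee_rot: [[0.975, 0.223, -0.001], [0.223, -0.975, 0.0], [-0.001, -0.0, -1.0]]
wrist_force: [0.6, -0.5, 0.6]
width: 0.0873
gripper_force: 0.0
{'t': 4.05, 'qpos': [19.6014, 21.889, -12.1727, -0.0231, -55.9878, 83.2809], 'qd': [0.102, 0.437, -0.2496, 0.0956, -0.1728, -0.026], 'joint_efforts': [0.0134, -37.3773, 17.0166, 3.7151, 0.0912, -0.0001], 'ee_pos': [0.5809, 0.0373, 0.142], 'ee_rot': [[0.9749, 0.2227, -0.0009], [0.2227, -0.9749, 0.0], [-0.0009, -0.0002, -1.0]], 'wrist_force': [0.6128, -0.4935, 0.5612], 'ft_torque': [-0.0145, 0.0238, -0.0233], 'gripper_force': 0.0, 'width': 0.0873}
```

```bash
python3 look.py side s2; python3 look.py scene c3; python3 -c "
import cv2,numpy as np
a=cv2.imread('pics/s2.png');b=cv2.imread('pics/c3.png')
cv2.imwrite('pics/sc.png',np.vstack([a[0:300,160:640],b[0:300,60:540]]))"
```

```text
(no output)
```

View pics/sc.png

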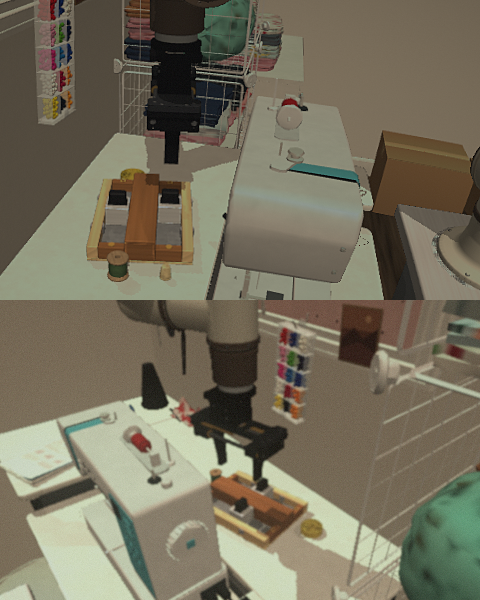

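The arm stands well clear of the machine; the tilt was only settling after a fast move. Now I'll refine the weights' places with the close view.

Run:
```python
from h import *
W=pickle.load(open("pics/w2.pkl","rb")); im=W["image"].astype(int)
pts=[(24,110,43,153,123),(24,-110,43,452,123),(-24,110,43,160,186),(-24,-110,43,448,186),(84,110,28,153,37),(84,-110,28,454,38),(-84,110,28,176,249),(-84,-110,28,433,249)]
f=lambda p:(proj(W,B2W(p,[(a/1e3,b/1e3,c/1e3) for a,b,c,_,_ in pts]))-[l[3:] for l in pts]).ravel()
r=least_squares(f,[.62,.057,.222],loss="soft_l1"); b=r.x; print(np.round(b,4),np.round(f(b).reshape(-1,2),1).tolist())
m=(im.max(2)<50).astype(np.uint8)
c,s=np.cos(b[2]),np.sin(b[2])
for n,(x0,y0,x1,y1) in dict(near=(300,188,340,239),far=(285,62,325,120)).items():
    k=m[y0:y1,x0:x1]; q=cv2.connectedComponentsWithStats(k); i=1+np.argmax(q[2][1:,4]); l,t,w,h,_=q[2][i]; print(n,q[2][i]+[x0,y0,0,0,0])
    for uv,z in(((x0+l+w/2-.5,y0+t+h/2),.060),):
        p=on_z(W,uv,z); d=p[:2]-b[:2]; print(np.round(p,4),np.round([c*d[0]+s*d[1],-s*d[0]+c*d[1]],4))
np.save("b.npy",b); print(W["origin"])
```

```text
[0.6202 0.0572 0.2253] [[-1.6, -0.5], [2.6, -0.1], [-0.2, 1.0], [-0.6, 1.3], [-3.1, -1.3], [1.9, -1.7], [0.6, 2.3], [0.3, 2.5]]
near [309 194  22  44 924]
[0.5823 0.0362 0.06  ] [-0.0416 -0.012 ]
far [ 292   67   25   48 1132]
[0.6646 0.0659 0.06  ] [ 0.0452 -0.0014]
[0.65485736 0.05521153 0.2882517 ]
```

```bash
python3 -m handwheel '{"moves":[[[-2,1,20],0],[[0,0,20],0],[[0,0,20],0],[[0,0,15],0],[[0,0,10],0]]}' 0.6 |grep -E "ee_pos|force"
python3 -m handwheel '{"moves":[[[0,0,5],0],[[0,0,3],0],[[0,0,2],0],[[0,0,0],0],[[0,0,0],0]]}'
```

```text
ee_pos: [0.5787, 0.0358, 0.0557]
wrist_force: [-0.9, -0.4, 0.9]
gripper_force: 0.0
t: 5.15
ee_pos: [0.5799, 0.0361, 0.0481]
ee_rot: [[0.975, 0.223, 0.001], [0.223, -0.975, 0.0], [0.001, -0.0, -1.0]]
wrist_force: [-0.9, 0.1, -0.3]
width: 0.0525
gripper_force: 0.0
```

```bash
python3 -m handwheel '{"moves":[[[0,0,0],0],[[0,0,0],0],[[0,0,0],0],[[0,0,0],0]]}' 0.25 20 |grep -E "ee_pos|force|width"
python3 -m handwheel '{"moves":[[[0,0,0],0],[[0,0,0],0],[[0,0,0],0],[[0,0,0],0],[[0,0,0],0]]}' 0 20
```

```text
ee_pos: [0.5796, 0.036, 0.0477]
wrist_force: [0.1, 0.6, -0.1]
width: 0.0278
gripper_force: 0.0
t: 6.05
ee_pos: [0.5797, 0.036, 0.0475]
ee_rot: [[0.975, 0.223, 0.0], [0.223, -0.975, 0.0], [0.0, 0.0, -1.0]]
wrist_force: [-0.1, -0.0, 0.2]
width: 0.0155
gripper_force: 20.0
```

Gripped (15.5 mm). Lifting about 6 mm in small steps.

```bash
python3 -m handwheel '{"moves":[[[0,0,-2],0],[[0,0,-2],0],[[0,0,-2],0],[[0,0,0],0],[[0,0,0],0]]}' |grep -E "ee_pos|force|width"
for i in 1 2 3; do python3 -m handwheel '{"moves":[[[0,0,0],0],[[0,0,0],0]]}'|grep -E "ee_pos|wrist|width"; done
```

```text
ee_pos: [0.5793, 0.036, 0.0533]
wrist_force: [0.0, 0.6, -4.5]
width: 0.0162
gripper_force: 20.0
ee_pos: [0.5794, 0.036, 0.0534]
wrist_force: [-0.1, 0.1, -5.2]
width: 0.0161
ee_pos: [0.5796, 0.036, 0.0535]
wrist_force: [0.4, -1.0, -4.7]
width: 0.0159
ee_pos: [0.5796, 0.036, 0.0535]
wrist_force: [0.9, -0.0, -4.6]
width: 0.0155
```

It's full (about -4.7 N), so it goes left. Lowering it, then sliding along tool -y.

```bash
python3 -m handwheel '{"moves":[[[0,0,2],0],[[0,0,2],0],[[0,0,2],0],[[0,0,0],0],[[0,0,0],0]]}' |grep -E "ee_pos|wrist"
for i in 1; do python3 -m handwheel '{"moves":[[[0,-4,0],0],[[0,-4,0],0],[[0,-4,0],0],[[0,-4,0],0],[[0,-4,0],0]]}'|grep -E "ee_pos|wrist|width"; done
python3 -m handwheel '{"moves":[[[0,-4,0],0],[[0,-4,0],0],[[0,0,0],0],[[0,0,0],0]]}'|grep -E "ee_pos|wrist|width"
```

```text
ee_pos: [0.5797, 0.036, 0.0476]
wrist_force: [0.4, 0.4, -4.5]
ee_pos: [0.5751, 0.056, 0.0476]
wrist_force: [0.3, -1.0, -3.6]
width: 0.0158
ee_pos: [0.5733, 0.0636, 0.0476]
wrist_force: [-0.5, 0.8, -3.7]
width: 0.0162
```

```bash
python3 -m handwheel '{"moves":[[[0,0,0.5],0],[[0,0,0],0],[[0,0,0],0]]}'|grep -E "ee_pos|wrist|width"
python3 -m handwheel '{"moves":[[[0,-3,0],0],[[0,-3,0],0],[[0,-3,0],0],[[0,-3,0],0],[[0,-3,0],0]]}'|grep -E "ee_pos|wrist|width"
python3 -m handwheel '{"moves":[[[0,-3,0],0],[[0,-3,0],0],[[0,-3,0],0],[[0,0,0],0]]}'|grep -E "ee_pos|wrist|width"
```

```text
ee_pos: [0.5735, 0.0634, 0.0475]
wrist_force: [-2.4, 2.0, 1.1]
width: 0.0159
ee_pos: [0.5709, 0.0783, 0.0476]
wrist_force: [3.0, -3.1, 2.1]
width: 0.0157
ee_pos: [0.5684, 0.0874, 0.0475]
wrist_force: [1.3, -0.4, 3.0]
width: 0.0155
```

```bash
python3 -m handwheel '{"moves":[[[0,-3,0],0],[[0,-3,0],0],[[0,-3,0],0],[[0,-3,0],0],[[0,-3,0],0]]}'|grep -E "ee_pos|wrist|width"
python3 -m handwheel '{"moves":[[[0,-3,0],0],[[0,-3,0],0],[[0,-3,0],0],[[0,-2,0],0],[[0,0,0],0]]}'|grep -E "ee_pos|wrist|width"
python3 -m handwheel '{"moves":[[[0,-1,0],0],[[0,-1,0],0],[[0,-1,0],0],[[0,0,0],0],[[0,0,0],0]]}'|grep -E "ee_pos|wrist|width"
```

```text
ee_pos: [0.565, 0.1014, 0.0475]
wrist_force: [2.6, -4.8, 8.8]
width: 0.0157
ee_pos: [0.5624, 0.1124, 0.0475]
wrist_force: [2.4, -2.4, 6.6]
width: 0.0159
ee_pos: [0.5617, 0.115, 0.0475]
wrist_force: [1.8, -3.5, 6.0]
width: 0.0156
```

```bash
for i in 1; do python3 -m handwheel '{"moves":[[[0,-1,-0.2],0],[[0,-1,0],0],[[0,-1,0],0],[[0,0,0],0],[[0,0,0],0]]}'|grep -E "ee_pos|wrist|width"; 
python3 -m handwheel '{"moves":[[[0,-0.8,0],0],[[0,0,0],0],[[0,0,0],0]]}'|grep -E "ee_pos|wrist|width"
python3 -m handwheel '{"moves":[[[0,-0.8,0],0],[[0,0,0],0],[[0,0,0],0]]}'|grep -E "ee_pos|wrist|width"; done
```

```text
ee_pos: [0.5609, 0.1181, 0.0475]
wrist_force: [2.5, -2.3, 5.1]
width: 0.0156
ee_pos: [0.5606, 0.1187, 0.0475]
wrist_force: [2.1, -3.7, 6.5]
width: 0.016
ee_pos: [0.5603, 0.1194, 0.0475]
wrist_force: [0.8, -3.2, 6.5]
width: 0.016
```

```bash
for i in 1 2 3; do python3 -m handwheel '{"moves":[[[0,-0.7,0],0],[[0,0,0],0],[[0,0,0],0]]}'|grep -E "ee_pos|wrist"; done
```

```text
ee_pos: [0.56, 0.12, 0.0475]
wrist_force: [1.8, -4.0, 6.7]
ee_pos: [0.5599, 0.1206, 0.0475]
wrist_force: [1.7, -3.5, 7.1]
ee_pos: [0.5597, 0.121, 0.0475]
wrist_force: [2.3, -5.5, 6.8]
```

```bash
for i in 1 2; do python3 -m handwheel '{"moves":[[[0,-0.7,0],0],[[0,0,0],0],[[0,0,0],0]]}'|grep -E "ee_pos|wrist"; done; python3 look.py side s3;python3 look.py scene c4;  python3 -c "
import cv2,numpy as np
a=cv2.imread('pics/s3.png')[160:280,235:365];b=cv2.imread('pics/c4.png')[160:250,255:385]
r=lambda q:cv2.resize(q,None,fx=2.8,fy=2.8,interpolation=cv2.INTER_CUBIC)
cv2.imwrite('pics/v3.png',np.vstack([r(a),r(b)]))"
```

```text
ee_pos: [0.5597, 0.121, 0.0475]
wrist_force: [3.2, -7.9, 7.1]
ee_pos: [0.5596, 0.1211, 0.0475]
wrist_force: [3.7, -9.4, 5.2]
```

View pics/v3.png

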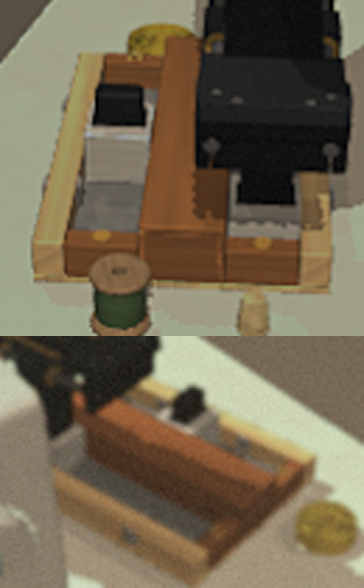

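The views show the weight against the left end stop. The TCP stopped at y=0.1211 while the force climbed to about 10 N, so it is home. I'll ease off, release and rise.

```bash
python3 -m handwheel '{"moves":[[[0,0.7,-0.2],0],[[0,0.5,0],0],[[0,0,0],0],[[0,0,0],0]]}'|grep -E "ee_pos|wrist"
python3 -m handwheel '{"moves":[[[0,0,0],0],[[0,0,0],0],[[0,0,0],0],[[0,0,0],0],[[0,0,0],0]]}' 0.4|grep -E "ee_pos|wrist|width"
python3 -m handwheel '{"moves":[[[0,0,-5],0],[[0,0,-10],0],[[0,0,-20],0],[[0,0,-20],0],[[0,0,-20],0]]}' 0.6|grep -E "ee_pos|wrist|width"
```

```text
ee_pos: [0.5597, 0.121, 0.0475]
wrist_force: [1.6, -5.9, 5.4]
ee_pos: [0.5596, 0.1219, 0.047]
wrist_force: [-0.2, 0.2, 0.4]
width: 0.0341
ee_pos: [0.5602, 0.1218, 0.1242]
wrist_force: [0.2, 0.1, -0.1]
width: 0.0519
```

```bash
python3 -m handwheel '{"moves":[[[18,15,0],0],[[18,15,0],0],[[18,16,0],0],[[18,16,0],0],[[18,15,0],0]]}'|grep -E "ee_pos|wrist|width"
python3 -m handwheel '{"moves":[[[0,0,0],0],[[0,0,0],0],[[0,0,0],0],[[0,0,0],0],[[0,0,0],0]]}'
python3 look.py wrist w4
```

```text
ee_pos: [0.6659, 0.0662, 0.1236]
wrist_force: [-0.3, 0.3, 0.7]
width: 0.0522
t: 16.35
ee_pos: [0.6645, 0.0672, 0.1229]
ee_rot: [[0.975, 0.224, 0.0], [0.224, -0.975, 0.0], [0.0, -0.0, -1.0]]
wrist_force: [-1.2, -0.9, 0.3]
width: 0.052
gripper_force: 0.0
```

View pics/w4.png

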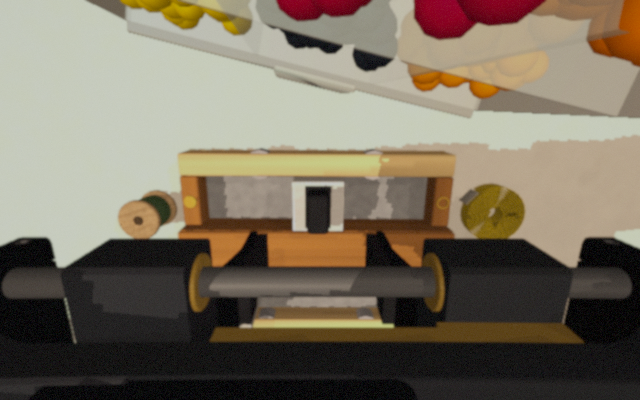

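The far bar is at (318,208), centred between the fingers (middle about 317). Going down to grip and lift.

```bash
python3 -m handwheel '{"moves":[[[0,0,18],0],[[0,0,18],0],[[0,0,15],0],[[0,0,10],0],[[0,0,7],0]]}' |grep -E "ee_pos|wrist"
python3 -m handwheel '{"moves":[[[0,0,5],0],[[0,0,2],0],[[0,0,0],0],[[0,0,0],0],[[0,0,0],0]]}' 0.3 |grep -E "ee_pos|wrist|width"
python3 -m handwheel '{"moves":[[[0,0,0],0],[[0,0,0],0],[[0,0,0],0],[[0,0,0],0],[[0,0,0],0]]}' 0 20
```

```text
ee_pos: [0.6646, 0.0667, 0.0535]
wrist_force: [-0.3, 0.4, 0.6]
ee_pos: [0.6653, 0.0668, 0.0481]
wrist_force: [-0.4, -0.3, 0.4]
width: 0.0275
t: 17.9
ee_pos: [0.665, 0.0667, 0.0477]
ee_rot: [[0.975, 0.223, 0.0], [0.223, -0.975, 0.0], [0.0, 0.0, -1.0]]
wrist_force: [-0.3, -0.0, 1.8]
width: 0.0162
gripper_force: 20.0
```

```bash
python3 -m handwheel '{"moves":[[[0,0,-2],0],[[0,0,-2],0],[[0,0,-2],0],[[0,0,0],0],[[0,0,0],0]]}' |grep -E "ee_pos|wrist"
for i in 1 2 3; do python3 -m handwheel '{"moves":[[[0,0,0],0],[[0,0,0],0]]}'|grep -E "ee_pos|wrist"; done
```

```text
ee_pos: [0.6648, 0.0667, 0.0534]
wrist_force: [0.5, 0.4, -1.2]
ee_pos: [0.6648, 0.0667, 0.0533]
wrist_force: [-0.2, -0.4, -1.0]
ee_pos: [0.6649, 0.0667, 0.0534]
wrist_force: [0.3, 0.1, -1.9]
ee_pos: [0.6649, 0.0667, 0.0535]
wrist_force: [0.3, -0.6, -1.4]
```

It's empty (about -1.4 N), so it goes right along tool +y.

```bash
python3 -m handwheel '{"moves":[[[0,0,2],0],[[0,0,2],0],[[0,0,2],0],[[0,0,0.2],0],[[0,0,0],0]]}' |grep -E "ee_pos|wrist"
python3 -m handwheel '{"moves":[[[0,3,0],0],[[0,3,0],0],[[0,3,0],0],[[0,3,0],0],[[0,3,0],0]]}'|grep -E "ee_pos|wrist"
python3 -m handwheel '{"moves":[[[0,3,0],0],[[0,3,0],0],[[0,3,0],0],[[0,3,0],0],[[0,3,0],0]]}'|grep -E "ee_pos|wrist"
```

```text
ee_pos: [0.6651, 0.0666, 0.0477]
wrist_force: [-0.8, 0.3, 1.2]
ee_pos: [0.6687, 0.0521, 0.0477]
wrist_force: [-1.2, 2.6, 3.4]
ee_pos: [0.6713, 0.0374, 0.0476]
wrist_force: [-2.1, 2.6, 5.0]
```

```bash
python3 -m handwheel '{"moves":[[[0,3,0],0],[[0,3,0],0],[[0,3,0],0],[[0,3,0],0],[[0,3,0],0]]}'|grep -E "ee_pos|wrist"
python3 -m handwheel '{"moves":[[[0,3,0],0],[[0,3,0],0],[[0,3,0],0],[[0,3,0],0],[[0,3,0],0]]}'|grep -E "ee_pos|wrist"
python3 -m handwheel '{"moves":[[[0,2,0],0],[[0,2,0],0],[[0,2,0],0],[[0,1,0],0],[[0,0,0],0]]}'|grep -E "ee_pos|wrist"
```

```text
ee_pos: [0.6746, 0.0228, 0.0476]
wrist_force: [-2.8, 3.1, 5.9]
ee_pos: [0.6779, 0.0082, 0.0476]
wrist_force: [-2.5, 3.2, 6.6]
ee_pos: [0.6795, 0.0011, 0.0476]
wrist_force: [-1.7, 2.2, 5.5]
```

```bash
python3 -m handwheel '{"moves":[[[0,1,-0.2],0],[[0,1,0],0],[[0,1,0],0],[[0,1,0],0],[[0,0,0],0]]}'|grep -E "ee_pos|wrist"
for i in 1 2 3; do python3 -m handwheel '{"moves":[[[0,0.7,0],0],[[0,0,0],0],[[0,0,0],0]]}'|grep -E "ee_pos|wrist"; done
```

```text
ee_pos: [0.6807, -0.0029, 0.0476]
wrist_force: [-2.7, 1.2, 5.0]
ee_pos: [0.681, -0.0034, 0.0476]
wrist_force: [-1.5, 1.8, 4.8]
ee_pos: [0.6813, -0.0039, 0.0476]
wrist_force: [-0.6, 1.4, 4.9]
ee_pos: [0.6815, -0.0045, 0.0476]
wrist_force: [-1.0, 2.3, 5.2]
```

```bash
for i in 1 2 3 4; do python3 -m handwheel '{"moves":[[[0,0.7,0],0],[[0,0,0],0],[[0,0,0],0]]}'|grep -E "ee_pos|wrist"; done
```

```text
ee_pos: [0.6817, -0.0051, 0.0477]
wrist_force: [-0.6, 1.9, 6.0]
ee_pos: [0.6818, -0.0056, 0.0476]
wrist_force: [-1.5, 2.9, 4.8]
ee_pos: [0.6819, -0.0056, 0.0476]
wrist_force: [-1.2, 4.7, 5.0]
ee_pos: [0.6819, -0.0057, 0.0477]
wrist_force: [-1.7, 6.6, 6.3]
```

It stopped at lane y of about -75 mm with the force rising, so it's home. Easing off, releasing, rising.

```bash
python3 -m handwheel '{"moves":[[[0,-0.6,-0.2],0],[[0,-0.4,0],0],[[0,0,0],0],[[0,0,0],0]]}'|grep -E "ee_pos|wrist"
python3 -m handwheel '{"moves":[[[0,0,0],0],[[0,0,0],0],[[0,0,0],0],[[0,0,0],0],[[0,0,0],0]]}' 0.4|grep -E "ee_pos|wrist|width"
python3 -m handwheel '{"moves":[[[0,0,-5],0],[[0,0,-10],0],[[0,0,-20],0],[[0,0,-20],0],[[0,0,-20],0]]}' 0.6|grep -E "ee_pos|wrist|width"
python3 -m handwheel '{"moves":[[[-10,-5,-30],0],[[-10,-5,-30],0],[[-10,-5,-30],0],[[-10,-5,-30],0],[[0,0,0],0]]}'|grep -E "ee_pos|wrist"
python3 -m handwheel '{"moves":[[[-10,0,-10],0],[[-10,0,-10],0],[[-10,0,0],0],[[0,0,0],0],[[0,0,0],0]]}'|grep -E "ee_pos|wrist"
python3 look.py wrist w5; python3 -c "
import cv2
cv2.imwrite('pics/w5c.png',cv2.resize(cv2.imread('pics/w5.png')[20:240,160:480],None,fx=2.4,fy=2.4))"
```

```text
ee_pos: [0.6819, -0.0056, 0.0476]
wrist_force: [-0.9, 5.2, 4.7]
ee_pos: [0.6813, -0.0067, 0.0472]
wrist_force: [0.2, 0.0, 0.1]
width: 0.0339
ee_pos: [0.6819, -0.0062, 0.1246]
wrist_force: [0.5, 0.2, -0.0]
width: 0.0515
ee_pos: [0.6398, 0.0046, 0.2501]
wrist_force: [0.2, -0.1, 0.6]
ee_pos: [0.6084, -0.0026, 0.2622]
wrist_force: [-0.3, 0.2, 0.3]
```

View pics/w5c.png

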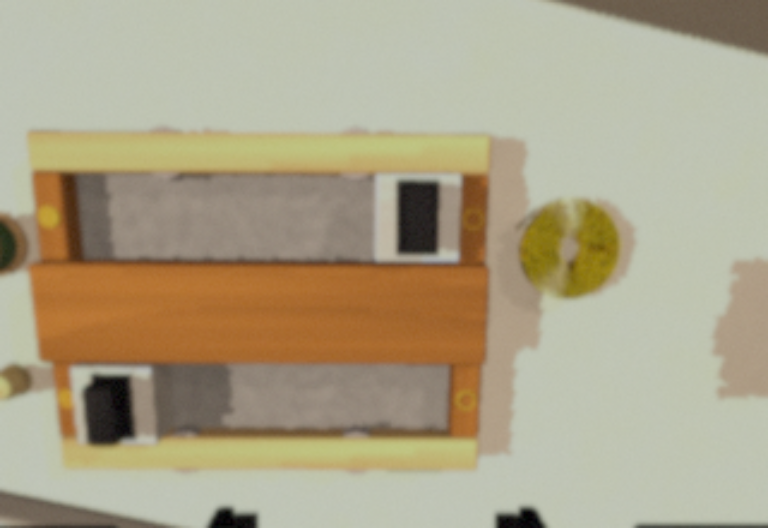

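The crop shows the near weight against the left stop (bar at about 108,410) and the far weight against the right stop (bar at about 418,217). The tape, spool and thimble are in place. Handing in.

```bash
python3 -m handwheel '{"moves":[[[0,0,0],0],[[0,0,0],0]]}'|grep -E "^t|wrist"; python3 -c "
from station import bot
print(bot.sign_off())"
```

```text
t: 27.25
wrist_force: [-0.4, -0.6, 0.5]
the job is handed in; nothing more can be done
None
```

The job is handed in at 27 s of the 61 s allowed: the near weight felt full (about 4.7 N) and is home at the left end, the far one felt empty (about 1.4 N) and is home at the right end, and both are released; no verdict came back.

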